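Snap the right cap onto the refilled canister and hold it home

ROBOT

A 6-joint arm with a two-finger parallel gripper is mounted at the origin on the work surface. World frame = base frame: x ahead of the robot, y to its left, z up, the work surface at z = 0. Lengths are in mm, angles in degrees, forces in N, time in s.
With the tool pointing down it reaches from about 350 to 850 mm from the base axis. Payload 8.1 kg.
Tool frame: the origin (TCP) lies at the very end of the fingers, on their centre line; the grasp point (between the pads) lies 19 mm behind it; z points along the fingers, y is the line along which they close (so a half turn about z gives the same grasp; the last joint's range is limited). The gripper opens to 85 mm and grips with 20 to 120 N. Pads are 22 mm wide; open, the fingers measure 114 mm over their backs; the gripper's body (76 mm by 85 mm) begins 54 mm behind the grasp point. The pads swing forward as they close: fully open they stand 13 mm farther back than shut.
Start: joints at [-80.065, 7.471, 85.268, -0, 87.261, -4.893], TCP at [153.573, -580.018, 231.292] pointing down, gripper open.
Joint ranges: [-169.43, 169.43], [-51.17, 129.36], [1.28, 143.12], [-76.62, 256.62], [0, 156.53], [-152.29, 152.29]. Speed limits (degrees/s): [136.94, 136.94, 159.86, 180, 180, 180].

INTERFACE

Orientations are given as [roll, pitch, yaw] about the fixed x, y, z axes, in that order (R = Rz(yaw) Ry(pitch) Rx(roll)).
In Python, from bench import * gives the robot as it stands.
- The arm moves only by the tool play_rows, never from a script. Its argument "increments" is a list of rows, each a list of 3 entries, a list of its own where there are three numbers: the gripper's target within -1 to 1 (fully open at 1, half-way at 0, shut at -1), then the shift along the tool's x, y, z in mm, then the turn about the tool's z in rad. A call has 1 to 12 rows; each row shifts and turns the commanded pose from where the row before left it, along the tool's axes as they then stand; what a row does not reach is not made up. A row lasts 1/12 s, in which the tool goes at most 41.7 mm and 7.16 degrees, less where a joint would pass 70% of its speed; a pose out of reach is approached as far as the arm can. A call is refused whole if a number of a shift passes 41.7 or a number of a turn 0.125, either way. A call with a gripper value outside its range is refused whole. The fingers move at their own pace and stop on an object; "force" is the grip in N (left out, the last holds). Time passes only in rows, so rows that do not move let the fingers close. It gives the time, the measured TCP pose, the force, the opening and the grip force at its end, in the units of the state.
- sense(): the state, without advancing time (a new reading comes with each control period).
- snapshot(name): name is "side" or "top" or "wrist"; returns a dict with "color" (384x512x3 uint8, red, green, blue), "intrinsics" (3x3 intrinsics, pixels), "k1" (the pictures are not rectified: a ray, as slopes to the right and down, at radius r is drawn at 1 + k1 r^2 times it, then the intrinsics apply), "world_from_camera" (4x4, takes a point from camera to world coordinates). Camera axes: x right, y down, z forward; pixel columns grow to the right and rows downward; lengths in mm; the calibration is good to about 2 mm. A picture is of the moment at which its call begins. There is no depth.
- hand_in(): hands the job in; it is judged then, once.
Trained networks look in a picture, given as the dict that the camera call returned (one of the last four; its "shot" number tells which), for a name from the list of things; names that differ only in an ending like _2 or _b are one class to them, and where a whole thing is asked for, a point or a joint stands for the part that bears it (a point fixed in the world has none). Each returns a list of dicts, best first, with "p" (0 to 1); they miss things now and then, are a little off and sometimes report something else, mostly with a low value. They report only what shows in the picture. A call takes as long as a camera call.
- find_in(query, picture): "xyz" ([x, y, z] in mm, in the coordinates of the camera as it stood for that picture, good to about 4 mm: the middle of the surface that is visible of it).
- regions_of(query, picture): "mask" (384x512 bool, what is visible of it).
- pinpoint(query, picture): "xyz" ([x, y, z] in mm, in the coordinates of the camera as it stood for that picture, good to about 4 mm: a listed point, or the origin of a listed thing).
The state is a dict: "time": time; "joint_pos": joint angles; "qd": joint speeds; "joint_efforts": joint torques, N m; "tool_pos": TCP position; "tcp_rot": TCP orientation; "ft_force": force on the tool from outside, world axes, zero at the start; "wrist_torque": the same for the moment, N m; "finger_gap": finger opening in mm; "grip_force": force on a finger pad.
Only numpy, scipy, OpenCV 4.12 (cv2) and the standard library are available. Lean on these libraries where they do the work, as an engineer would, in place of code of your own. Each camera call takes 0.05 s, during which the arm holds its last target. There are 200 camera calls.

TASK

Close the canister that stands on the round slate: pick the loose cap whose size fits it, set it straight on the neck and press down through the click, then keep pressing firmly so that the cap bears on its seal; finish while your gripper is still on the cap pressing it home. Leave the other canister, on the square board, open and its cap where it lies, do not push the canisters about, and do not knock over or shove the things around.

Things in the scene. Friction and masses are not known exactly. Their poses are not given: they have to be found in the camera images.
- slate: round dark slate-grey stand, 132 mm diameter, 12 mm thick, fixed to the worktop; origin: centre of its underside. The canister on it is the one to close.
- board: square wooden stand, 125 mm by 125 mm, 12 mm thick, fixed to the worktop; origin: centre of its underside.
- wide_can: the wide steel canister, loose, upright on slate or board, open. Origin: centre of its underside, z up. Body 88 mm diameter to z 82 mm, shoulder to z 90; neck 50 mm diameter from z 90 to 108, bevelled in by 4 mm to the rim at z 112. Four sprung bumps round the neck (centres z 106) stand out 3 mm and make the click. Takes only the wide cap.
- slim_can: the slim steel canister, loose, upright on slate or board, open. Origin: centre of its underside, z up. Body 68 mm diameter to z 82 mm, shoulder to z 90; neck 34 mm diameter from z 90 to 108, bevelled in by 4 mm to the rim at z 112. Four sprung bumps round the neck (centres z 106) stand out 3 mm and make the click. Takes only the slim cap.
- wide_cap: the larger pale wooden snap cap, loose, mouth down on the worktop. Origin: centre of its lower rim, z up. Skirt 64 mm outer diameter, 53 mm opening at its lower lip, ceiling inside at z 20 mm, top face at z 24, on it a round upright grip knob 22 mm in diameter from z 24 to z 50, to be gripped from above.
- slim_cap: the smaller pale wooden snap cap, loose, mouth down on the worktop. Origin: centre of its lower rim, z up. Skirt 48 mm outer diameter, 37 mm opening at its lower lip, ceiling inside at z 20 mm, top face at z 24, on it a round upright grip knob 22 mm in diameter from z 24 to z 50, to be gripped from above.
- wide_can_mouth (a point): centre of the wide canister's black seal ring's top, 118 mm above its underside; springy, 2.5 N per mm, bottoms after 5 mm. Cap origin above the canister's: about 110 mm resting on the bumps; pressing with 8 to 15 N carries it over them, the force drops (click) at about 104 mm; it meets the seal at 98 mm; 2 to 4 mm further is a firm hold (5 to 10 N).
- slim_can_mouth (a point): centre of the slim canister's black seal ring's top, 118 mm above its underside; springy, 2.5 N per mm, bottoms after 5 mm. Cap origin above the canister's: about 110 mm resting on the bumps; pressing with 8 to 15 N carries it over them, the force drops (click) at about 104 mm; it meets the seal at 98 mm; 2 to 4 mm further is a firm hold (5 to 10 N).
- spoon: bystander: steel spoon, 150 mm long, lying flat between the caps; origin: under its middle
- mill: bystander: dark wooden pepper mill, 54 mm diameter, 155 mm tall; origin: centre of its underside
- jam: bystander: amber jam jar, 66 mm diameter, 95 mm tall; origin: centre of its underside
- mug: bystander: white mug, 82 mm diameter, 92 mm tall, handle at its own +y; origin: centre of its underside
- tin: bystander: food tin, 74 mm diameter, 105 mm tall; origin: centre of its underside
- egg_cup: bystander: white egg cup, 48 mm diameter, 55 mm tall; origin: centre of its underside

How it is judged (in metres and radians):
On the way:
1. the cap that fits the canister on the slate is picked up by the fingers (((horizontal distance between wide_can and slate below 0.06 m and height (world z) of wide_cap above 0.06 m and contact force between the fingers and wide_cap above 1 N and not (contact force between wide_cap and wide_can above 0.2 N)) or (horizontal distance between slim_can and slate below 0.06 m and height (world z) of slim_cap above 0.06 m and contact force between the fingers and slim_cap above 1 N and not (contact force between slim_cap and slim_can above 0.2 N)))), for 0.2 s.
At the end, for the whole second after the job is handed in: the fitting cap is past its click on the slate's canister: under 99.5 mm above its origin, within 4 mm of its axis, square within 0.1 rad, fingers on it (over 4 N), pressing over 5 N, still; other cap within 30 mm of its start, canisters upright, within 60 mm of their stands' centres (((horizontal distance between wide_can and slate below 0.06 m and z of wide_cap in the frame of wide_can below 0.0995 m and horizontal distance between wide_cap and wide_can below 0.004 m and angle between the z axis of wide_cap and the z axis of wide_can, either way round below 0.1 rad and angle between wide_can's own z axis and vertical below 0.08 rad and contact force between wide_cap and wide_can above 5 N and contact force between the fingers and wide_cap above 4 N and linear speed of wide_cap below 0.03 m/s and distance of slim_cap from where it was at the start of the episode below 0.03 m and horizontal distance between slim_can and board below 0.06 m) or (horizontal distance between slim_can and slate below 0.06 m and z of slim_cap in the frame of slim_can below 0.0995 m and horizontal distance between slim_cap and slim_can below 0.004 m and angle between the z axis of slim_cap and the z axis of slim_can, either way round below 0.1 rad and angle between slim_can's own z axis and vertical below 0.08 rad and contact force between slim_cap and slim_can above 5 N and contact force between the fingers and slim_cap above 4 N and linear speed of slim_cap below 0.03 m/s and distance of wide_cap from where it was at the start of the episode below 0.03 m and horizontal distance between wide_can and board below 0.06 m))); the arm keeps its last pose, push and grip.
It fails at once if a canister pushed more than 4 cm or tipped (distance of any of wide_can, slim_can from where it was at the start of the episode above 0.04 m or angle between any of wide_can, slim_can's own z axis and vertical above 0.35 rad).
It fails at once if the other cap moved more than 3 cm ((not (horizontal distance between wide_can and slate below 0.06 m) and distance of wide_cap from where it was at the start of the episode above 0.03 m) or (not (horizontal distance between slim_can and slate below 0.06 m) and distance of slim_cap from where it was at the start of the episode above 0.03 m)).
It fails at once if a bystander shoved more than 5 cm or knocked over (distance of any of spoon, mill, jam, mug, tin, egg_cup from where it was at the start of the episode above 0.05 m or angle between any of mill, jam, mug, tin, egg_cup's own z axis and vertical above 0.5 rad).
It also fails if it takes over 48 s, if anything falls off the work surface, if the arm or the gripper's body presses on something with over 40 N, if the wrist force passes 120 N, or if a joint passes its speed limit or range.

## Working session

There is one attempt and no reset: what is moved stays moved. The work goes in short steps, Python scripts to look and compute and a tool call to move; the robot and the scene stay as the last step left them, time stands still between calls to the robot, and variables do not carry over. Pictures are saved under pics/ and viewed, at most 10 in all, crops included, and the job is handed in when it is done.

Besides the shell and the picture viewer there is one more tool, called after "Request:" as name([rows], argument=value, ...), one row to a line, values as JSON. play_rows: Moves the arm, as the interface text tells. Its arguments: {"type":"object","properties":{"increments":{"type":"array","items":{"type":"array"}},"force":{"type":"number"}},"required":["increments"]}

```bash
mkdir -p pics
cat > h.py <<'E'
from bench import *
import numpy as np, cv2
def w(s,p): 
    T=np.array(s["world_from_camera"]); return (T[:3,:3]@np.array(p)+T[:3,3])
def save(s,n): cv2.imwrite(f"pics/{n}.png",s["color"][:,:,::-1])
E
python3 - <<'E'
from h import *
print(sense())
for c in("top","side"):
    s=snapshot(c);save(s,c+"0");print(c,np.array(s["world_from_camera"]).round(2).tolist(),s["intrinsics"],s["k1"])
    for q in"slate board wide_can slim_can wide_cap slim_cap wide_can_mouth slim_can_mouth spoon mill jam mug tin egg_cup".split():
        r=pinpoint(q,s);print(q,[(w(s,d["xyz"]).round(0).tolist(),round(d["p"],2)) for d in r[:2]])
E
python3 -c "
import cv2,numpy as np
cv2.imwrite('pics/both.png',np.vstack([cv2.imread('pics/%s0.png'%c)[:,:] for c in('top','side')])[:,:])" ; python3 -c "
import cv2
a=cv2.imread('pics/both.png');cv2.imwrite('pics/both.png',cv2.resize(a,(400,600)))"
```

```text
{'time': 0.0, 'joint_pos': array([-8.00669304e+01,  7.51397718e+00,  8.53300219e+01,  4.21842086e-04,
        8.72622075e+01, -4.89407554e+00]), 'qd': array([-0.03589356, -0.04895029,  0.01717612, -0.00780388, -0.01159381,
        0.05235711]), 'joint_efforts': array([-2.43074101e-03, -5.69389558e+01, -5.00560391e+01, -1.95420785e-04,
        1.46358131e-02, -4.30274918e-05]), 'tool_pos': array([ 153.45976505, -579.46707844,  230.24911348]), 'tcp_rot': array([-1.79894217e+02, -9.48068083e-03,  1.48271158e+01]), 'ft_force': array([0.03379182, 0.45341689, 0.33970556]), 'wrist_torque': array([-0.00341276,  0.03092189, -0.00960686]), 'grip_force': 0.0, 'finger_gap': 85.19228576287787}
top [[-0.01, -0.99, 0.15, 434.34], [-1.0, 0.01, -0.03, 12.91], [0.03, -0.15, -0.99, 1112.12], [0.0, 0.0, 0.0, 1.0]] [[381.58620694   0.         259.71723181]
 [  0.         381.58620694 193.62994945]
 [  0.           0.           1.        ]] -0.00409375730630094
slate [([469.0, 255.0, -1.0], 0.73), ([404.0, -410.0, -6.0], 0.63)]
board [([517.0, -248.0, -2.0], 0.79)]
wide_can [([471.0, 244.0, 16.0], 0.67), 
[... 751 characters left out ...]
 -3.0], 0.77), ([516.0, -238.0, 129.0], 0.66)]
board [([527.0, -246.0, -0.0], 0.82)]
wide_can [([476.0, 244.0, 14.0], 0.68), ([512.0, -237.0, 6.0], 0.16)]
slim_can [([511.0, -237.0, 6.0], 0.75), ([412.0, -408.0, -4.0], 0.48)]
wide_cap [([666.0, -8.0, -0.0], 0.53), ([753.0, 216.0, 4.0], 0.29)]
slim_cap [([438.0, 25.0, 1.0], 0.71)]
wide_can_mouth [([477.0, 244.0, 132.0], 0.64)]
slim_can_mouth [([518.0, -243.0, 128.0], 0.56)]
spoon [([552.0, 0.0, -5.0], 0.89)]
mill [([750.0, 214.0, -0.0], 0.72), ([438.0, 28.0, -0.0], 0.38)]
jam [([741.0, -191.0, -2.0], 0.85), ([439.0, 31.0, 1.0], 0.47)]
mug [([641.0, 394.0, 1.0], 0.68)]
tin [([600.0, -393.0, -3.0], 0.63)]
egg_cup [([411.0, -405.0, -1.0], 0.63)]
```

View pics/top0.png

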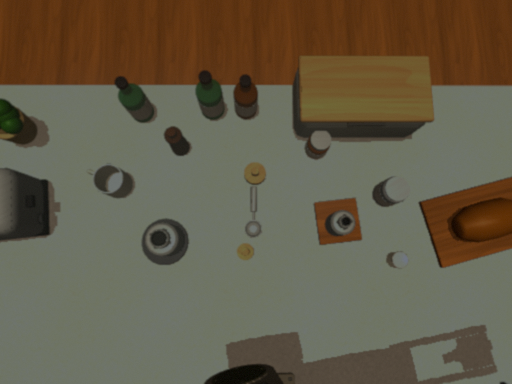

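View pics/side0.png

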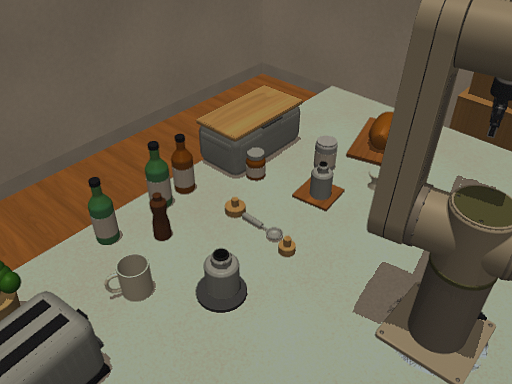

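The top view has the wide can on the slate at px (161,240), the wide cap at (255,174), the slim can on the board at (342,222) and the slim cap at (246,251). So the wide cap goes on the wide can. I'll move above the wide cap first.

Request:
play_rows([
  [1, [26.8, -17.7, -1], 0],
  [1, [26.8, -17.7, -1], 0],
  [1, [26.8, -17.7, -1], 0],
  [1, [26.8, -17.7, -1], 0],
  [1, [26.8, -17.7, -1], 0],
  [1, [26.8, -17.7, -1], 0],
  [1, [26.8, -17.7, -1], 0],
  [1, [26.8, -17.7, -1], 0],
  [1, [26.8, -17.7, -1], 0],
  [1, [26.8, -17.7, -1], 0],
  [1, [26.8, -17.7, -1], 0],
  [1, [26.8, -17.7, -1], 0],
])

```text
time: 2.5
tool_pos: [410.9, -291.1, 243.6]
tcp_rot: [180.0, -0.0, 14.8]
ft_force: [0.1, -1.3, 0.3]
finger_gap: 85.3
grip_force: 0.0
```

Request:
play_rows([
  [1, [26.8, -17.7, 0], 0],
  [1, [26.8, -17.7, 0], 0],
  [1, [26.8, -17.7, 0], 0],
  [1, [26.8, -17.7, 0], 0],
  [1, [26.8, -17.7, 0], 0],
  [1, [26.8, -17.7, 0], 0],
  [1, [26.8, -17.7, 0], 0],
  [1, [26.8, -17.7, 0], 0],
  [1, [26.8, -17.7, 0], 0],
  [1, [26.8, -17.7, 0], 0],
  [1, [10, -7, 0], 0],
  [1, [0, 0, 0], 0],
])

```text
time: 3.5
tool_pos: [632.8, -40.8, 242.7]
tcp_rot: [-180.0, 0.0, 15.0]
ft_force: [0.3, -0.9, -1.0]
finger_gap: 85.6
grip_force: 0.0
```

```bash
cat > look.py <<'E'
from h import *
import sys
q=sys.argv[1]
for c in sys.argv[3:]:
    for _ in range(3):
        s=snapshot(c)
        print(c,[(w(s,d["xyz"]).round(1).tolist(),round(d["p"],2)) for d in pinpoint(q,s)[:2]])
    m=regions_of(q,s)
    if m:
        M=m[0]["mask"];ys,xs=np.nonzero(M);print("mask",m[0]["p"],M.sum(),xs.min(),xs.max(),ys.min(),ys.max())
    save(s,sys.argv[2]+c)
t=sense();print(t["time"],t["tool_pos"],t["tcp_rot"],t["ft_force"],t["joint_pos"].round(1))
E
python3 look.py wide_cap a wrist
```

```text
wrist [([664.5, -3.3, -1.5], 0.82)]
wrist [([667.0, -5.2, -4.7], 0.68)]
wrist [([666.0, -5.3, -1.6], 0.56)]
mask 0.77 2740 198 257 86 144
3.85 [631.28276315 -44.56483853 243.56783806] [ 1.79983960e+02 -8.46026547e-03  1.47389737e+01] [-0.08656863 -0.57908734  0.04627748] [-8.7 12.3 78.7 -0.  89.1 66.6]
```

View pics/awrist.png

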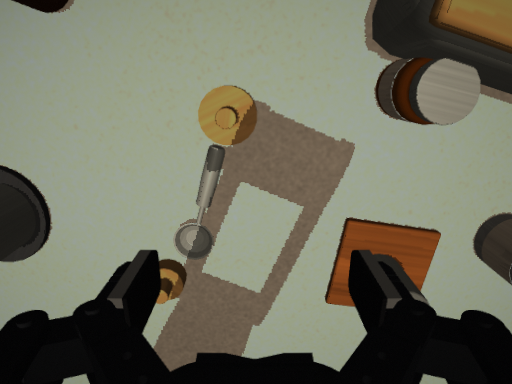

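The wrist view shows the wide cap at px (227,116), with its knob top at about (227,118). I'll refine that with ray geometry.

```bash
cat >> h.py <<'E'
def ray(s,px,z):
    K=np.array(s["intrinsics"]);T=np.array(s["world_from_camera"])
    u=cv2.undistortPoints(np.array([[px]],float),K,np.array([s["k1"],0,0,0,0.]))[0,0]
    d=T[:3,:3]@np.array([u[0],u[1],1]);o=T[:3,3]
    return o+d*(z-o[2])/d[2]
def proj(s,P):
    K=np.array(s["intrinsics"]);T=np.linalg.inv(np.array(s["world_from_camera"]))
    return cv2.projectPoints(np.atleast_2d(P).astype(float),cv2.Rodrigues(T[:3,:3])[0],T[:3,3],K,np.array([s["k1"],0,0,0,0.]))[0][:,0]
def circ(r,z): 
    a=np.linspace(0,2*np.pi,60,endpoint=False);return np.c_[r*np.cos(a),r*np.sin(a),0*a+z]
def fit(s,rings,mask,x0):
    "fit xy so that hull of projected rings matches mask (max IoU)"
    from scipy.optimize import minimize
    S=4
    M=cv2.resize(mask.astype(np.uint8),None,fx=S,fy=S,interpolation=cv2.INTER_NEAREST)
    def f(x):
        p=np.vstack([proj(s,circ(r,z)+[x[0],x[1],0]) for r,z in rings])
        im=np.zeros_like(M);h=cv2.convexHull(((p+.5)*S-.5).astype(np.float32)).round().astype(np.int32)
        cv2.fillConvexPoly(im,h,1);return -(im&M).sum()/(im|M).sum()
    r=minimize(f,x0,method="Nelder-Mead",options=dict(initial_simplex=np.array(x0)+[[0,0],[6,0],[0,6]],xatol=.1))
    return r.x.round(1),-r.fun
E
python3 - <<'E'
from h import *
for c in("wrist","wrist","top","side"):
    s=snapshot(c)
    m=regions_of("wide_cap",s)[0]
    print(c,m["p"],m["mask"].sum(),fit(s,[(32,0),(32,24),(11,50)],m["mask"],[666,-4]))
for c in("top","side"):
  s=snapshot(c)
  for m in regions_of("wide_can",s)[:1]: print(c,m["p"],m["mask"].sum(),fit(s,[(44,12),(44,94),(25,102),(25,120),(21,124)],m["mask"],[473,245]))
  for m in regions_of("slate",s)[:1]: print(c,m["p"],m["mask"].sum(),fit(s,[(66,0),(66,12)],m["mask"],[470,253]))
print(sense()["tool_pos"])
E
```

```text
wrist 0.66 2759 (array([673.9,  64.6]), np.float64(-0.0))
wrist 0.64 2713 (array([673.9,  64.6]), np.float64(-0.0))
top 0.47 190 (array([701.2,  11.8]), np.float64(-0.0))
side 0.75 343 (array([747.4,  18.1]), np.float64(-0.0))
top 0.94 1005 (array([505.4, 355.8]), np.float64(-0.0))
top 0.83 505 (array([596.8, 303.2]), np.float64(-0.0))
side 0.64 896 (array([614.2, 277.6]), np.float64(-0.0))
[631.7682503  -43.31255792 243.29800644]h.py:24: RuntimeWarning: overflow encountered in scalar negative
  cv2.fillConvexPoly(im,h,1);return -(im&M).sum()/(im|M).sum()
```

uint overflow in the sum; casting fixes it.

```bash
sed -i 's/return -(im&M).sum()\/(im|M).sum()/return -float((im\&M).sum())\/float((im|M).sum())/' h.py
python3 - <<'E'
from h import *
for c in("wrist","wrist","top","side"):
    s=snapshot(c)
    m=regions_of("wide_cap",s)[0]
    print(c,m["p"],m["mask"].sum(),fit(s,[(32,0),(32,24),(11,50)],m["mask"],[666,-4]))
for c in("top","side"):
  s=snapshot(c)
  for m in regions_of("wide_can",s)[:1]: print(c,m["p"],m["mask"].sum(),fit(s,[(44,12),(44,94),(25,102),(25,120),(21,124)],m["mask"],[473,245]))
  for m in regions_of("slate",s)[:1]: print(c,m["p"],m["mask"].sum(),fit(s,[(66,0),(66,12)],m["mask"],[470,253]))
print(sense()["tool_pos"])
E
```

```text
wrist 0.66 2764 (array([666.2,  -5.6]), np.float64(0.9683402762552072))
wrist 0.94 2761 (array([666. ,  -5.7]), np.float64(0.9670994911387962))
top 0.64 211 (array([657.,  -7.]), np.float64(0.5167713279215806))
side 0.73 323 (array([662.2,  -1.9]), np.float64(0.8719378273356986))
top 0.98 987 (array([475.5, 243.9]), np.float64(0.9356884594866931))
top 0.95 518 (array([470.3, 250.4]), np.float64(0.2955656237736791))
side 0.69 1530 (array([475.7, 244.1]), np.float64(0.969000641642605))
side 0.69 871 (array([470.2, 254.2]), np.float64(0.48621220604703247))
[631.76377428 -43.36215625 243.28730212]
```

Request:
play_rows([
  [1, [10.7, -7, 30], 0],
  [1, [10.7, -7, 30], 0],
  [1, [10.7, -6.9, 30], 0],
  [1, [10.8, -6.9, 30], 0],
  [1, [0, 0, 30], 0],
  [1, [0, 0, 0], 0],
  [1, [0, 0, 0], 0],
  [1, [0, 0, 0], 0],
  [1, [0, 0, 0], 0],
])

```text
time: 6.0
tool_pos: [668.0, -6.0, 96.7]
tcp_rot: [179.9, -0.3, 14.8]
ft_force: [0.5, 0.7, 0.1]
finger_gap: 85.4
grip_force: 0.0
```

Run:
```python
from h import *
for c in("wrist","wrist"):
    s=snapshot(c)
    r=regions_of("wide_cap",s)
    for m in r[:1]: print(c,m["p"],m["mask"].sum(),fit(s,[(32,0),(32,24),(11,50)],m["mask"],[666,-5]))
save(s,"b")
t=sense();print(t["tool_pos"],t["tcp_rot"],t["ft_force"])
```

```text
wrist 0.95 6584 (array([666.3,  -5.8]), np.float64(0.9722201706119132))
wrist 0.66 6750 (array([666.5,  -5.7]), np.float64(0.9829422746074161))
[667.22208396  -5.87618631  95.47101922] [ 1.79939332e+02 -1.67798652e-01  1.48069927e+01] [ 1.14349641 -0.78287053 -0.22004459]
```

View pics/b.png

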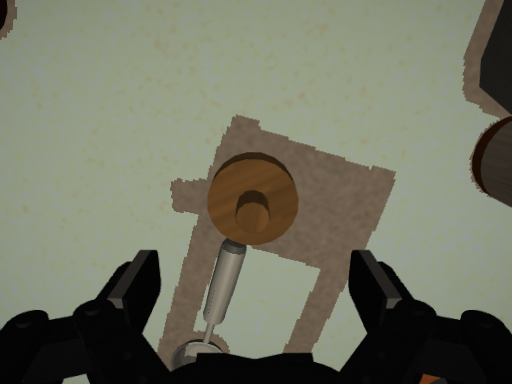

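The cap sits at px (253,198), centred between the fingers. I'll descend and grip the knob.

Request:
play_rows([
  [1, [-0.8, 0, 15], 0],
  [1, [0, 0, 15], 0],
  [1, [0, 0, 15], 0],
  [1, [0, 0, 14], 0],
  [1, [0, 0, 9], 0],
  [1, [0, 0, 0], 0],
  [1, [0, 0, 0], 0],
  [1, [0, 0, 0], 0],
], force=80)

```text
time: 6.87
tool_pos: [665.8, -5.7, 25.8]
tcp_rot: [180.0, -0.0, 14.8]
ft_force: [0.4, 0.1, -0.6]
finger_gap: 85.6
grip_force: 0.0
```

Request:
play_rows([
  [-1, [0, 0, 0], 0],
  [-1, [0, 0, 0], 0],
  [-1, [0, 0, 0], 0],
  [-1, [0, 0, 0], 0],
  [-1, [0, 0, 0], 0],
  [-1, [0, 0, 0], 0],
  [-1, [0, 0, 0], 0],
  [-1, [0, 0, 0], 0],
  [-1, [0, 0, 0], 0],
  [-1, [0, 0, 0], 0],
], force=80)

```text
time: 7.7
tool_pos: [665.8, -5.8, 25.9]
tcp_rot: [180.0, -0.1, 14.8]
ft_force: [0.6, -0.6, 5.4]
finger_gap: 19.1
grip_force: 78.3
```

Request:
play_rows([
  [-1, [0, 0, -5], 0],
  [-1, [0, 0, -20], 0],
  [-1, [0, 0, -35], 0],
  [-1, [0, 0, -35], 0],
  [-1, [0, 0, -35], 0],
  [-1, [0, 0, -35], 0],
  [-1, [0, 0, -25], 0],
  [-1, [0, 0, -15], 0],
  [-1, [0, 0, 0], 0],
  [-1, [0, 0, 0], 0],
  [-1, [0, 0, 0], 0],
  [-1, [0, 0, 0], 0],
])

```text
time: 8.7
tool_pos: [664.0, -5.6, 227.2]
tcp_rot: [-179.9, 0.2, 14.8]
ft_force: [-0.1, -0.1, -0.8]
finger_gap: 19.7
grip_force: 78.2
```

```bash
python3 look.py wide_cap c wrist side
```

```text
wrist [([665.4, -3.0, 197.9], 0.67)]
wrist [([666.4, -5.5, 198.9], 0.86)]
wrist [([667.4, -1.7, 203.9], 0.75), ([471.6, 242.3, 11.5], 0.3)]
mask 0.75 10058 190 318 173 303
side [([664.1, -7.4, 202.4], 0.71), ([525.3, -244.3, -1.2], 0.54)]
side [([663.8, -7.7, 202.3], 0.81)]
side [([664.4, -7.7, 205.9], 0.63)]
mask 0.81 329 222 244 140 162
9.4 [665.38704539  -5.72676595 230.39977692] [ 1.79997804e+02 -1.06550495e-02  1.48272269e+01] [-0.40471327 -0.58096158 -0.50715078] [-4.9 17.6 73.8  0.  88.6 70.3]
```

View pics/cwrist.png

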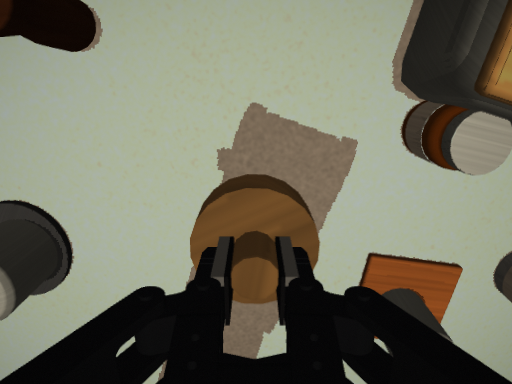

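The cap is held and looks straight, at px (254,238), with its origin about 26 mm below the TCP. I'll move to a point short of the can to measure it with the wrist camera.

Request:
play_rows([
  [-1, [-10, -13, 0], 0],
  [-1, [-20, -26, 0], 0],
  [-1, [-24, -32, 0], 0],
  [-1, [-24, -32, 0], 0],
  [-1, [-24, -32, 0], 0],
  [-1, [-24, -32, 0], 0],
  [-1, [-24, -32, 0], 0],
  [-1, [-24, -32, 0], 0],
  [-1, [-20, -26, 0], 0],
  [-1, [-16, -22, 0], 0],
  [-1, [-10, -11, 0], 0],
  [-1, [0, 0, 0], 0],
])

```text
time: 10.4
tool_pos: [376.4, 220.0, 230.7]
tcp_rot: [-179.9, -0.0, 15.0]
ft_force: [-0.3, -0.2, -0.6]
finger_gap: 19.4
grip_force: 78.3
```

Request:
play_rows([
  [-1, [0, 0, 0], 0],
  [-1, [0, 0, 0], 0],
  [-1, [0, 0, 0], 0],
  [-1, [0, 0, 0], 0],
])

```text
time: 10.73
tool_pos: [379.1, 217.7, 230.2]
tcp_rot: [180.0, 0.0, 14.8]
ft_force: [0.3, 0.6, -1.4]
finger_gap: 19.5
grip_force: 78.3
```

```bash
cat > m.py <<'E'
from h import *
t=sense();p=t["tool_pos"];zc=p[2]-26
for k in range(3):
    s=snapshot("wrist")
    for m in regions_of("wide_can",s)[:1]: print("can",m["p"],m["mask"].sum(),fit(s,[(44,12),(44,94),(25,102),(25,120),(21,124)],m["mask"],[475,244]))
    for m in regions_of("wide_cap",s)[:1]: print("cap",m["p"],m["mask"].sum(),fit(s,[(32,zc),(32,zc+24)],m["mask"],p[:2]))
    print([w(s,d["xyz"]).round(1) for d in pinpoint("wide_can_mouth",s)[:1]])
save(s,"d");print(p,t["tcp_rot"])
s=snapshot("side")
for m in regions_of("wide_cap",s)[:1]: print("side cap",m["p"],m["mask"].sum(),fit(s,[(32,zc),(32,zc+24),(11,zc+50)],m["mask"],p[:2]))
E
python3 m.py
```

```text
can 0.78 9951 (array([474.9, 243.4]), np.float64(0.9794138300624607))
cap 0.6 9974 (array([380. , 217.5]), np.float64(0.7462429504130298))
[array([480.1, 242.6, 131.2])]
can 0.91 9954 (array([475. , 243.5]), np.float64(0.9806189838995122))
cap 0.94 9797 (array([379.6, 217.8]), np.float64(0.7326967075435945))
[array([478.4, 244.4, 133. ])]
can 0.97 9873 (array([475.1, 243.2]), np.float64(0.9756023705498118))
cap 0.7 9884 (array([379.2, 217.9]), np.float64(0.7407683437860337))
[array([479.7, 240. , 131.2])]
[379.1150988  217.72817368 230.22648982] [1.79990296e+02 1.00579726e-02 1.47505362e+01]
```

View pics/d.png

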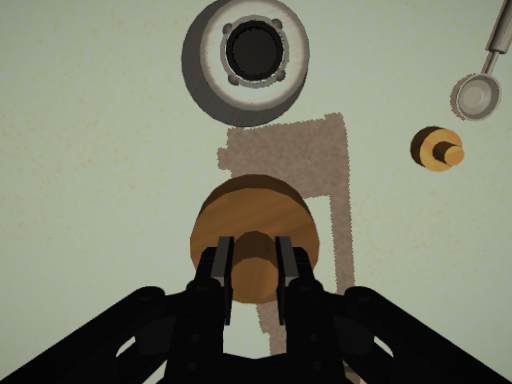

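The can's black seal is at px (254,51) and the cap spans columns 190–318, so they're aligned laterally. One check of the seal centroid and the cap's front edge.

Run:
```python
from h import *
s=snapshot("wrist");t=sense();p=t["tool_pos"]
g=s["color"].max(2).astype(np.uint8)
sub=(g<45).astype(np.uint8)[0:100,210:300]
n,l,st,ce=cv2.connectedComponentsWithStats(sub)
for i in range(1,n):
    if st[i,4]>300: print(st[i],ce[i]+[210,0],ray(s,ce[i]+[210,0],130))
m=regions_of("wide_cap",s)[0]["mask"];ys,xs=np.nonzero(m)
c=np.cos(np.radians(14.8));sn=np.sin(np.radians(14.8))
ctr=(xs.min()+xs.max())/2
# contour of upper half
fr=[(x,np.nonzero(m[:,x])[0].min()) for x in range(200,310,10)]
for z in(p[2]-24,p[2]-26,p[2]-28):
    P=np.array([ray(s,(x,y-.5),z)[:2] for x,y in fr]);A=np.c_[2*P,np.ones(len(P))]
    v=np.linalg.lstsq(A,(P**2).sum(1),rcond=None)[0]
    # fixed radius fit
    from scipy.optimize import least_squares
    q=least_squares(lambda c:np.hypot(*(P-c).T)-32,p[:2]).x
    d=q-p[:2];print(z,q,"tool off",d@[c,sn],d@[sn,-c],"res",np.abs(np.hypot(*(P-q).T)-32).max())
print(p)
```

```text
[  16   20   57   61 2675] [254.33607477  50.05271028] [475.14568462 243.31636335 130.        ]
206.3147366386626 [379.25674558 218.33226057] tool off 0.7899990139228037 0.21221436881298714 res 0.6219970514865167
204.3147366386626 [378.76523583 218.26162522] tool off 0.2967523917213139 0.15495219795209297 res 0.5841254450591578
202.3147366386626 [378.27446826 218.19109419] tool off -0.19575002595471772 0.09777875592298504 res 0.5460506066113382
[378.4387468  218.33563249 230.31473664]
```

Request:
play_rows([
  [-1, [15, 0, 0], 0],
  [-1, [25, 0, 0], 0],
  [-1, [25, 0.1, 0], 0],
  [-1, [22, 0, 0], 0],
  [-1, [12.6, 0, 0], 0],
  [-1, [0, 0, 20], 0],
  [-1, [0, 0, 25], 0],
  [-1, [0, 0, 17], 0],
  [-1, [0, 0, 10], 0],
  [-1, [0, 0, 0], 0],
  [-1, [0, 0, 0], 0],
  [-1, [0, 0, 0], 0],
])

```text
time: 12.53
tool_pos: [475.5, 244.0, 159.8]
tcp_rot: [-180.0, -0.1, 14.8]
ft_force: [0.5, 0.4, -1.1]
finger_gap: 19.7
grip_force: 78.3
```

Run:
```python
from h import *
s=snapshot("side");save(s,"e0")
cv2.imwrite("pics/e.png",cv2.resize(s["color"][180:330,150:300,::-1],None,fx=4,fy=4,interpolation=cv2.INTER_CUBIC))
for m in regions_of("wide_can",s)[:1]: print(fit(s,[(44,12),(44,94),(25,102),(25,120),(21,124)],m["mask"],[475,244]))
for _ in range(3):
  t=sense();print(t["tool_pos"],t["tcp_rot"],t["ft_force"]);snapshot("side")
```

```text
(array([475., 244.]), np.float64(0.0))
[475.76760963 244.14732314 160.14207327] [-1.79979526e+02 -1.65149107e-01  1.48316380e+01] [-0.57159229 -0.35202466  0.00747632]
[475.65333644 244.08863758 159.91831126] [-1.79981682e+02 -1.50671367e-01  1.48310053e+01] [0.09758081 0.27066712 0.01870031]
[475.48956829 244.03292279 159.66796596] [-1.79985468e+02 -1.26677425e-01  1.48335732e+01] [ 0.17539812 -0.14078091 -0.48828944]
```

View pics/e.png

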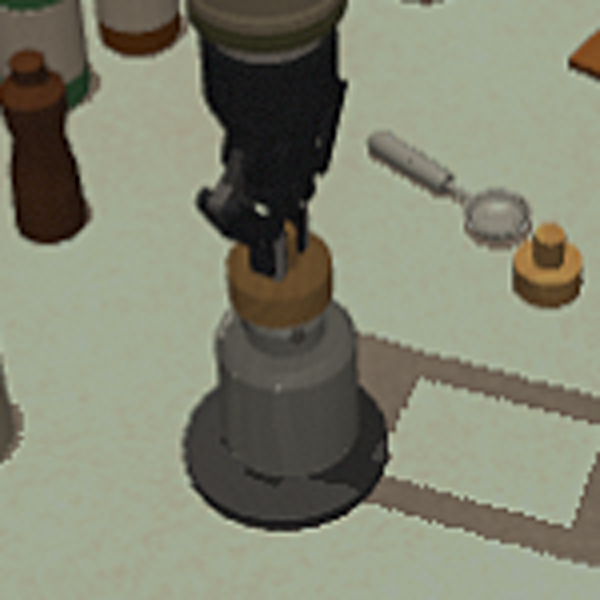

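The crop shows the cap centred at (280,280), directly over the can's neck. I'll lower it onto the bumps.

Request:
play_rows([
  [-1, [0, -0.2, 3], 0],
  [-1, [0, 0, 3], 0],
  [-1, [0, 0, 3], 0],
  [-1, [0, 0, 2], 0],
  [-1, [0, 0, 0], 0],
  [-1, [0, 0, 0], 0],
  [-1, [0, 0, 0], 0],
  [-1, [0, 0, 0], 0],
])

```text
time: 13.45
tool_pos: [474.7, 243.9, 147.4]
tcp_rot: [180.0, -0.0, 14.8]
ft_force: [-0.2, 0.3, -0.8]
finger_gap: 19.6
grip_force: 78.3
```

Request:
play_rows([
  [-1, [0, 0, 1], 0],
  [-1, [0, 0, 1], 0],
  [-1, [0, 0, 0], 0],
  [-1, [0, 0, 0], 0],
  [-1, [0, 0, 0], 0],
])

```text
time: 13.87
tool_pos: [474.9, 243.9, 145.9]
tcp_rot: [180.0, -0.0, 14.8]
ft_force: [-1.1, -1.6, 5.6]
finger_gap: 19.4
grip_force: 78.7
```

Request:
play_rows([
  [-1, [0, 0, 1], 0],
  [-1, [0, 0, 1], 0],
  [-1, [0, 0, 0], 0],
  [-1, [0, 0, 0], 0],
  [-1, [0, 0, 0], 0],
])

```text
time: 14.28
tool_pos: [475.5, 244.1, 144.9]
tcp_rot: [-180.0, -0.1, 14.8]
ft_force: [-3.1, -0.9, 10.2]
finger_gap: 19.6
grip_force: 79.3
```

Request:
play_rows([
  [-1, [0, 0, 1], 0],
  [-1, [0, 0, 1], 0],
  [-1, [0, 0, 0], 0],
  [-1, [0, 0, 0], 0],
  [-1, [0, 0, 0], 0],
])

```text
time: 14.7
tool_pos: [474.3, 243.8, 140.6]
tcp_rot: [180.0, 0.1, 14.8]
ft_force: [-0.8, -1.2, -1.4]
finger_gap: 19.4
grip_force: 78.2
```

Request:
play_rows([
  [-1, [0, 0, 1], 0],
  [-1, [0, 0, 1], 0],
  [-1, [0, 0, 0], 0],
  [-1, [0, 0, 0], 0],
  [-1, [0, 0, 0], 0],
])

```text
time: 15.12
tool_pos: [474.0, 243.7, 138.2]
tcp_rot: [180.0, 0.1, 14.8]
ft_force: [-0.3, 0.1, -10.4]
finger_gap: 19.8
grip_force: 78.4
```

Request:
play_rows([
  [-1, [0, 0, 1], 0],
  [-1, [0, 0, 1], 0],
  [-1, [0, 0, 0], 0],
  [-1, [0, 0, 0], 0],
  [-1, [0, 0, 0], 0],
])

```text
time: 15.53
tool_pos: [474.8, 243.9, 137.5]
tcp_rot: [180.0, -0.0, 14.8]
ft_force: [-1.3, -0.5, -5.8]
finger_gap: 19.2
grip_force: 78.6
```

Clicked: the force dropped and then went slightly negative as the bumps pulled the cap down. I'll keep pressing onto the seal.

Request:
play_rows([
  [-1, [0, 0, 1], 0],
  [-1, [0, 0, 1], 0],
  [-1, [0, 0, 0], 0],
  [-1, [0, 0, 0], 0],
  [-1, [0, 0, 0], 0],
  [-1, [0, 0, 0], 0],
])

```text
time: 16.03
tool_pos: [475.1, 244.1, 135.7]
tcp_rot: [-180.0, -0.1, 14.8]
ft_force: [0.2, 0.6, -0.4]
finger_gap: 19.2
grip_force: 78.7
```

Request:
play_rows([
  [-1, [0, 0, 1], 0],
  [-1, [0, 0, 1], 0],
  [-1, [0, 0, 0], 0],
  [-1, [0, 0, 0], 0],
  [-1, [0, 0, 0], 0],
  [-1, [0, 0, 0], 0],
])

```text
time: 16.53
tool_pos: [475.1, 244.1, 133.8]
tcp_rot: [-180.0, -0.1, 14.8]
ft_force: [0.0, 0.8, 5.0]
finger_gap: 19.4
grip_force: 79.1
```

Request:
play_rows([
  [-1, [0, 0, 0.8], 0],
  [-1, [0, 0, 0.8], 0],
  [-1, [0, 0, 0], 0],
  [-1, [0, 0, 0], 0],
  [-1, [0, 0, 0], 0],
  [-1, [0, 0, 0], 0],
  [-1, [0, 0, 0], 0],
  [-1, [0, 0, 0], 0],
  [-1, [0, 0, 0], 0],
  [-1, [0, 0, 0], 0],
])

```text
time: 17.37
tool_pos: [475.1, 244.1, 132.4]
tcp_rot: [-180.0, -0.1, 14.8]
ft_force: [-0.7, -1.2, 8.3]
finger_gap: 19.6
grip_force: 79.5
```

Run:
```python
from h import *
for _ in range(6):
  s=snapshot("side");t=sense();print(t["tool_pos"].round(1),t["tcp_rot"].round(2),t["ft_force"].round(1),t["grip_force"])
print([w(s,d["xyz"]).round(1) for q in("wide_cap","wide_can","slim_cap") for d in pinpoint(q,s)[:1]])
```

```text
[475.1 244.1 132.4] [-1.7999e+02 -6.0000e-02  1.4830e+01] [-1.1 -0.1  6.6] 79.46103930473328
[475.1 244.1 132.5] [-1.7999e+02 -7.0000e-02  1.4830e+01] [-1.5  1.1  7.4] 79.46003079414368
[475.1 244.1 132.4] [-1.7999e+02 -6.0000e-02  1.4830e+01] [-0.9  0.1  7.5] 79.45984840393066
[475.1 244.1 132.4] [-1.7999e+02 -6.0000e-02  1.4830e+01] [-0.9  0.3  8.1] 79.46032404899597
[475.1 244.1 132.4] [-1.7999e+02 -6.0000e-02  1.4830e+01] [-0.7 -0.6  6.8] 79.46005582809448
[475.1 244.1 132.4] [-1.7999e+02 -6.0000e-02  1.4830e+01] [-0.4 -0.7  7.5] 79.45951581001282
[array([470.6, 242.2, 103.5]), array([478.3, 243.9,  14.3]), array([436.3,  29.2,  -1.9])]
```

```bash
python3 -c "
from bench import *
print(hand_in())"
```

```text
the job is handed in; nothing more can be done
None
```

I put the wide cap on the slate's canister, pressed it through the click and handed the job in with the gripper still holding it on the seal at about 7.4 N; hand-in returned no verdict.

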